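# Lock the mug arm onto the slotted rack

### The arm

A 6-joint arm with a two-finger parallel gripper is mounted at the origin on the work surface. World frame = base frame: x ahead of the robot, y to its left, z up, the work surface at z = 0. Lengths are in m, angles in rad, forces in N, time in s.
With the tool pointing down it reaches from about 0.35 to 0.85 m from the base axis. Payload 8.1 kg.
Tool frame: the origin (TCP) lies at the very end of the fingers, on their centre line; the grasp point (between the pads) lies manip.hold_point_z behind it (manip.hold_point_z is the distance from the TCP to the grasp point, in m); z points along the fingers, y is the line along which they close (so a half turn about z gives the same grasp; the last joint's range is limited). The gripper opens to 85 mm and grips with 20 to 120 N. Pads are 22 mm wide; open, the fingers measure 114 mm over their backs; the gripper's body (76 mm by 85 mm) begins 54 mm behind the grasp point. The pads swing forward as they close: fully open they stand 13 mm farther back than shut.
Start: joints at [1.211, 0.13, 1.488, -0, 1.523, -0.085], TCP at [0.163, 0.577, 0.231] pointing down, gripper open.
Joint ranges: [-2.96, 2.96], [-0.89, 2.26], [0.02, 2.5], [-1.34, 4.48], [0, 2.73], [-2.66, 2.66]. Speed limits (rad/s): [2.39, 2.39, 2.79, 3.14, 3.14, 3.14].

### API

Orientations are given as a unit quaternion [x, y, z, w].
In Python, from workcell import manip gives the robot as it stands.
- The arm moves only by the tool arm_command, never from a script. Its argument "motion" is a list of rows, each a list of 2 entries, a list of its own where there are three numbers: the shift along the tool's x, y, z in m, then the turn, a rotation vector about the tool's x, y, z in rad. In form: [[[x, y, z], [wx, wy, wz]], ...]. A call has 1 to 12 rows; each row shifts and turns the commanded pose from where the row before left it, along the tool's axes as they then stand; what a row does not reach is not made up. A row lasts 1/10 s, in which the tool goes at most 50 mm and 8.59 degrees, less where a joint would pass 70% of its speed; a pose out of reach is approached as far as the arm can. A call with a gripper value outside its range is refused whole. "fingers" is the opening, from 0 (shut) to 1 (fully open), set as the call begins (left out, the last holds). The fingers move at their own pace and stop on an object; "force" is the grip in N (left out, the last holds). Time passes only in rows, so rows that do not move let the fingers close. It gives the time, the measured TCP pose, the force, the opening and the grip force at its end, in the units of the state.
- manip.observe(): the state, without advancing time (a new reading comes with each control period).
- manip.grab_frame(name): name is "scene" or "side" or "wrist"; returns the picture (420x560x3 uint8, red, green, blue); there is no depth.
- manip.camera_params(name): a dict with "camera_matrix" (3x3 intrinsics, pixels), "R" (3x3) and "t" (3): a world point X has camera coordinates R X + t. Camera axes: x right, y down, z forward; pixel columns grow to the right and rows downward; lengths in m; the calibration is good to about 2 mm. A picture is of the moment at which its call begins: read the wrist's pose just before it. camera_params takes no time and is no camera call; for the wrist camera it gives the pose at the moment of the call.
- manip.hand_in(): hands the job in; it is judged then, once.
The state is a dict: "time_s": time; "joint_pos": joint angles; "qd": joint speeds; "effort": joint torques, N m; "eef_pos": TCP position; "ee_rot": TCP orientation; "ft_force": force on the tool from outside, world axes, zero at the start; "wrist_torque": the same for the moment, N m; "opening": finger opening in m; "grasp_force": force on a finger pad.
Only numpy, scipy, OpenCV 4.12 (cv2) and the standard library are available. Lean on these libraries where they do the work, as an engineer would, in place of code of your own. Each camera call takes 0.05 s, during which the arm holds its last target. There are 200 camera calls.

### The job

Fit the loose steel mug arm to the slotted rack, whose uprights have been re-clamped at a height nobody noted: hook its four claws into the two top rows of slots, then press it down until it drops fully home and the spring catch snaps out through the window in its plate. Feel your way in and press gently, never forcing the arm against the rack with more than about 30 N, and leave the other tea things where they stand.

Things in the scene. Friction and masses are not known exactly. Their poses are not given: they have to be found in the camera images.
- bracket_grip (a point): Grip point of the loose steel mug arm (0.22-0.37 kg), standing on the mat as it is to hang: on its channel (14 mm wide in y, 40 mm tall, from 18 to 80 mm in front of the back plate's rear face; lower from there to the upturned tip at 130 mm), 45 mm in front of the rear face, 20 mm above the underside. x along the arm to plate and claws, z up. It balances within 20 mm of here, on the plate's side.
- bracket_heel (a point): Mug arm: under the middle of the back plate's rear face, at its underside; axes as bracket_grip. Plate 120 mm wide, 4 mm thick, 70 mm tall. In its middle a window for the catch, 26 mm wide, 6 to 22 mm above the underside.
- bracket_press (a point): Mug arm: middle of the upper side of the flange folded forward from the plate's top, 70 mm above the heel, 13 mm in front of the rear face; 60 mm wide, 20 mm deep, 4 mm thick: the place to press down. Axes as bracket_grip.
- bracket_claws (a point): Mug arm: on the rear face, 58 mm above the heel, level with the undersides of the upper pair of claw necks; the lower pair is 38 mm below. The claws stand at y = +45 and -45 mm, 5 mm thick: a neck 8 mm tall reaching 11 mm back from the plate, and from it a finger turned 16 mm down, 6 to 11 mm behind the plate. They pass the slots while the arm is level and 16 to 21 mm above home; then they hook.
- rack_low (a point): Where bracket_heel lies with the arm fully home if the uprights are clamped at their lowest setting: midway between them, in the plane of their front faces, 130 mm above the foot's underside. They are in fact clamped 0 to 24 mm higher, a different height each time which no reading gives: find it by feel or by eye. x into the rack (away from the robot, turned up to 0.25 rad), z up.
- rack: Rack: dark steel foot 150 x 190 x 8 mm, fixed on the mat, origin at its underside below rack_low, same axes. Two slotted uprights, 26 mm wide, 22 deep, at y = +-45 mm. At the lowest setting their capped tops are 233 mm and the top slots' lower edges 188 mm above the origin, all 0 to 24 mm higher as set. Slots 10 mm wide, 29 mm tall, 38 mm apart in height, four rows; front walls 4 mm thick.
- catch (a joint): Spring catch between the uprights, moving up with them: 0 = nose out, to 0.009 m pushed back. Steel nose 18 mm wide, 5.5 mm out of the front plane 7.5 mm above home, flat below, sloping back to the plane at 16.5 mm. It holds the arm's own weight up 12 to 16 mm above home; a press of 8 to 16 N drives it back; it snaps out through the window in the last 1.5 mm, just before the claws meet solid steel.
- mug: Red enamel-finish mug, 84 mm across, 85 mm tall, handle at its +y; bystander, leave it where it stands; origin at the centre of its underside
- flask: Black flask with flip-up spout and side handle, 90 mm across, about 275 mm tall; bystander, leave it where it stands; origin at the centre of its underside
- sieve: Steel tea sieve, bowl 76 mm across and 32 mm tall, handle reaching 170 mm along its -x; bystander, leave it; origin under the bowl
- snapbox: Clear plastic box with snap-shut lid, 106 x 146 x 68 mm; bystander, leave it where it stands; origin at the centre of its underside
- spoon: Bamboo spoon, 190 mm long, lying along its x; bystander, leave it; origin under its middle
- sugarjar: Glass jar with steel cap, 72 mm across, 110 mm tall; bystander, leave it where it stands; origin at the centre of its underside
- teatin: Green tea tin, 80 mm across, 120 mm tall; bystander, leave it where it stands; origin at the centre of its underside
Mind the look-alikes: they are no part of the job. Leave any pink look-alike of the rack alone.

How it is judged:
By the outcome, as a careful person would: the job done as asked, in the order asked, and still so for the second after the job is handed in, with the robot touching nothing.
It also fails if it takes over 67 s, if anything falls off the work surface, if the arm or the gripper's body presses on something with over 40 N, if the wrist force passes 120 N, or if a joint passes its speed limit or range.

## Working session

There is one attempt and no reset: what is moved stays moved. The work goes in short steps, Python scripts to look and compute and a tool call to move; the robot and the scene stay as the last step left them, time stands still between calls to the robot, and variables do not carry over. Pictures are saved under pics/ and viewed, at most 10 in all, crops included, and the job is handed in when it is done.

Besides the shell and the picture viewer there is one more tool, called after ">>>" as a command line: name --argument value ..., lists and objects as JSON in quotes. arm_command: Moves the arm, as the interface text tells. Its arguments: {"type":"object","properties":{"motion":{"type":"array","items":{"type":"array"}},"fingers":{"type":"number"},"force":{"type":"number"}},"required":["motion"]}

```bash
mkdir -p pics; ls
python3 - <<'E'
from workcell import manip
import cv2,numpy as np
s=manip.observe();print(s, manip.hold_point_z)
ims=[]
for n in("scene","side","wrist"):
    im=manip.grab_frame(n);cv2.imwrite(f"pics/{n}0.png",im[...,::-1]);p=manip.camera_params(n);print(n,p)
E
```

```text
pics
{'time_s': 0.0, 'joint_pos': array([ 1.21060135e+00,  1.31127543e-01,  1.48927568e+00, -2.97928032e-05,
        1.52300302e+00, -8.54473215e-02]), 'qd': array([-0.00039934, -0.00021195,  0.00107615, -0.00030369, -0.00058745,
        0.00163121]), 'effort': array([ 3.15874504e-04, -5.69407225e+01, -5.00549626e+01, -1.77431452e-04,
        1.50914333e-02, -1.75243525e-05]), 'eef_pos': array([0.16260535, 0.57697812, 0.23026649]), 'ee_rot': array([ 1.36941385e-01,  9.90578737e-01, -8.87663054e-04, -1.85873924e-04]), 'ft_force': array([ 0.5825973 ,  0.79467918, -0.05309417]), 'wrist_torque': array([0.03073337, 0.04351711, 0.036932  ]), 'grasp_force': 0.0, 'opening': 0.08550540873703782} 0.0187
scene {'camera_matrix': array([[515.17963341,   0.        , 288.74059509],
       [  0.        , 515.17963341, 201.83992277],
       [  0.        ,   0.        ,   1.        ]]), 'R': array([[-0.66041614,  0.75078045, -0.01338812],
       [ 0.54746828,  0.46921872, -0.69290135],
       [-0.51393483, -0.46493281, -0.72090809]]), 't': array([ 0.29339794, -0.15318228,  1.98483035])}
side {'camera_matrix': array([[455.62508893,   0.        , 285.44944532],
       [  0.        , 455.62508893, 210.31428698],
       [  0.        ,   0.        ,   1.        ]]), 'R': array([[ 0.89981023, -0.4360963 ,  0.01271091],
       [-0.2655333 , -0.57053459, -0.77716301],
       [ 0.34616992,  0.69592406, -0.62917095]]), 't': array([-0.41275478,  0.22306493,  1.39813357])}
wrist {'camera_matrix': array([[355.09574027,   0.        , 286.89309775],
       [  0.        , 355.09574027, 207.12229684],
       [  0.        ,   0.        ,   1.        ]]), 'R': array([[ 2.70851805e-01,  9.62620925e-01, -5.04397971e-04],
       [ 9.14723743e-01, -2.57211720e-01,  3.11644998e-01],
       [ 2.99866260e-01, -8.48709950e-02, -9.50198474e-01]]), 't': array([-0.60097533, -0.0410235 ,  0.37935125])}
```

View pics/scene0.png

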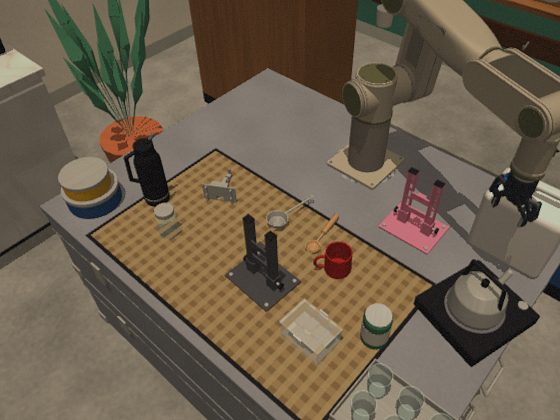

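View pics/side0.png

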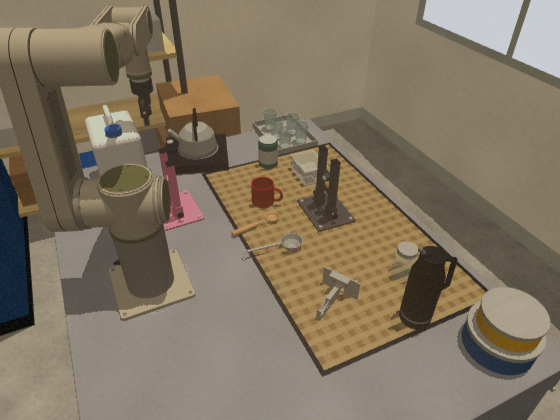

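The scene view shows the bracket near (220,188) and the rack near (263,262). In the side view they are near (338,288) and (326,190). Next I'll take enlarged crops.

```bash
cat > h.py <<'E'
import cv2,numpy as np
from workcell import manip
def crop(im,x0,y0,w,h,k):
    c=cv2.resize(im[y0:y0+h,x0:x0+w],None,fx=k,fy=k,interpolation=cv2.INTER_CUBIC)
    for x in range((x0+9)//10*10,x0+w,10):
        cv2.line(c,((x-x0)*k,0),((x-x0)*k,5),(0,0,255),1);cv2.putText(c,str(x),((x-x0)*k,16),0,.35,(0,0,255),1)
    for y in range((y0+9)//10*10,y0+h,10):
        cv2.line(c,(0,(y-y0)*k),(5,(y-y0)*k),(0,0,255),1);cv2.putText(c,str(y),(6,(y-y0)*k+4),0,.35,(0,0,255),1)
    return c
def proj(n,X,P=None):
    p=P or manip.camera_params(n);c=p["R"]@np.asarray(X,float).T+np.array(p["t"])[:,None]
    u=p["camera_matrix"]@c;return (u[:2]/u[2]).T
E
python3 - <<'E'
import cv2,numpy as np
from h import crop
a=cv2.imread("pics/scene0.png");b=cv2.imread("pics/side0.png")
A=np.hstack([crop(a,215,205,100,110,5)[:550,:400] if 0 else crop(a,220,205,80,110,5),crop(b,290,138,80,110,5)])
cv2.imwrite("pics/rack1.png",A)
B=np.hstack([crop(a,195,160,50,60,8),crop(b,310,260,50,60,8)])
cv2.imwrite("pics/br1.png",B)
E
```

```text
(no output)
```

View pics/rack1.png

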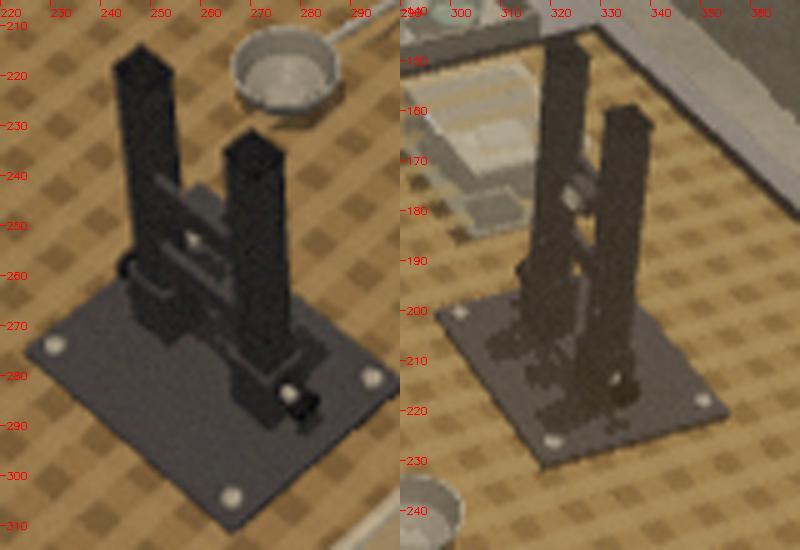

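View pics/br1.png

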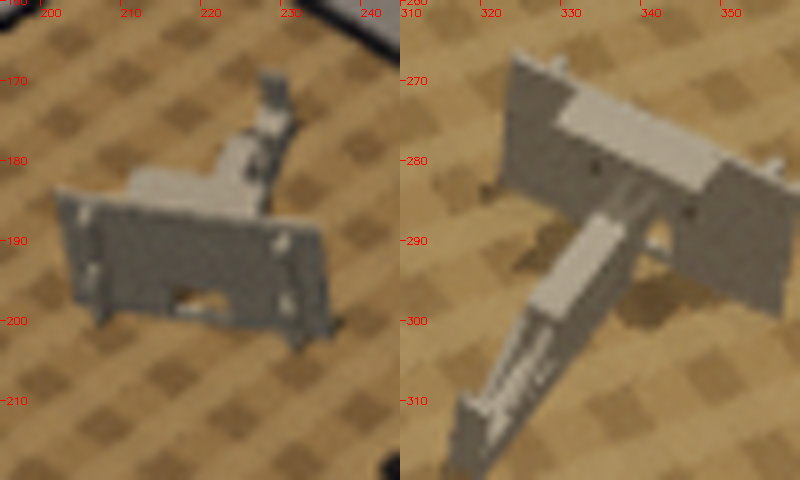

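The bracket's plate corners are clear in both views, and its x axis points away from the robot. The rack's foot corners are clear too. I'll fit both poses and brighten the upright tops.

```bash
cat > fit.py <<'E'
import numpy as np,json
from scipy.optimize import least_squares
from h import *
P={n:manip.camera_params(n) for n in("scene","side")}
def W(q,M): 
    c,s=np.cos(q[2]),np.sin(q[2]);M=np.asarray(M,float)/1000
    return M@np.array([[c,s,0],[-s,c,0],[0,0,1]])+[q[0],q[1],0]
A=dict(scene=[((0,-60,70),(55,188)),((0,60,70),(322,232)),((0,60,0),(333,337)),((0,-60,0),(72,302))],
 side=[((-4,60,70),(115,50)),((-4,-60,0),(382,318)),((-4,60,0),(102,183)),((-23,30,70),(157,125)),((-23,-30,70),(303,190)),((-80,7,40),(128,305)),((-80,-7,40),(160,320))])
o=dict(scene=(195,160),side=(310,260))
def rb(q):
    r=[]
    for n in A:
        r.append(proj(n,W(q,[m for m,_ in A[n]])+[0,0,q[3]],P[n])-(np.array([p for _,p in A[n]])/8-.44+o[n]))
    return np.vstack(r)
f=least_squares(lambda q:rb(q).ravel(),[.4,-.3,0,0.0]);print("br",f.x,f.cost);print(rb(f.x).round(1).tolist())
F=dict(scene=[((1,-95,0),(27,355)),((1,95,0),(232,532)),],side=[((0,95,8),(37,315)),((0,-95,0),(145,468)),((1,-95,0),(328,414))])
F=dict(scene=[((1,-1,8),(27,352)),((1,1,0),(232,533)),((0,1,8),(400,384))],side=[((0,1,8),(37,314)),((0,-1,0),(145,469)),((1,-1,0),(328,413))])
oF=dict(scene=(220,205),side=(290,138))
def rr(q):
    r=[]
    for n in F:
        M=[((a-.5)*150,b*95,z) for (a,b,z),_ in F[n]]
        r.append(proj(n,W(q,M),P[n])-(np.array([p for _,p in F[n]])/5-.4+oF[n]))
    return np.vstack(r)
g=least_squares(lambda q:rr(q).ravel(),[.5,0,0]);print("rack foot centre",g.x,g.cost);print(rr(g.x).round(1).tolist())
if __name__=="__main__":
    a=cv2.imread("pics/scene0.png");b=cv2.imread("pics/side0.png")
    br=lambda i:np.clip(255*(i/255.)**.45,0,255).astype(np.uint8)
    cv2.imwrite("pics/top1.png",np.hstack([crop(br(a),238,208,50,70,8),crop(br(b),310,140,48,70,8)]))
E
python3 fit.py
```

```text
br [ 0.50787961 -0.27503745  0.52816926  0.00492022] 2.235774577088891
[[-0.7, 0.6], [-1.0, -0.6], [-0.6, 0.2], [-0.1, 0.3], [-0.6, 0.7], [-0.4, 0.3], [-0.4, -0.1], [-0.2, -0.6], [-0.2, 0.0], [-0.2, -0.4], [0.1, -0.1]]
rack foot centre [ 0.65804419  0.07700738 -0.04704586] 6.2598596338906285
[[-1.3, 0.2], [0.1, 1.8], [1.1, -0.4], [-1.1, -0.5], [-0.4, 1.2], [0.5, 1.8]]
```

View pics/top1.png

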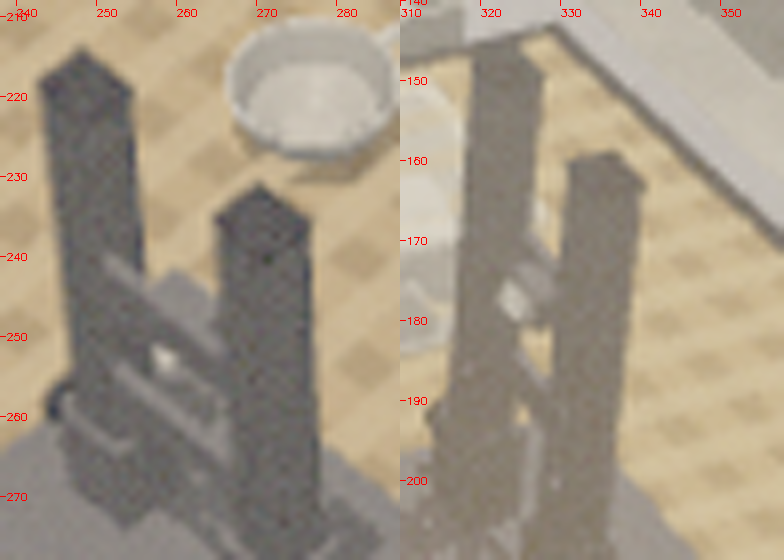

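```bash
cat > fit2.py <<'E'
from fit import *
C=dict(scene=[((22,-58),(42,80)),((0,-58),(82,48)),((0,-32),(132,95)),((22,32),(213,220)),((0,32),(258,183)),((0,58),(310,220))],
 side=[((0,58),(75,48)),((22,32),(145,74)),((22,58),(113,40)),((0,-32),(168,162)),((22,-32),(212,150)),((22,-58),(245,185))])
oC=dict(scene=(238,208),side=(310,140))
def rk(q):
    r=[]
    for n in F:
        M=[((a-.5)*150+q[4]*1000,b*95,z) for (a,b,z),_ in F[n]]
        r.append(.7*(proj(n,W(q,M)+[0,0,q[5]],P[n])-(np.array([p for _,p in F[n]])/5-.4+oF[n])))
        M=[(a,b,233+q[3]*1000) for (a,b),_ in C[n]]
        r.append(proj(n,W(q,M)+[0,0,q[5]],P[n])-(np.array([p for _,p in C[n]])/8-.44+oC[n]))
    return np.vstack(r)
f=least_squares(lambda q:np.r_[rk(q).ravel(),(q[5]-.004)/.001],[.65,.08,-.05,.01,0,.004])
print(f.x.round(4),f.cost);print(rk(f.x).round(1).tolist())
J=np.linalg.inv(f.jac.T@f.jac);print(np.sqrt(np.diag(J)).round(4))
E
python3 fit2.py
```

```text
br [ 0.50787961 -0.27503745  0.52816926  0.00492022] 2.235774577088891
[[-0.7, 0.6], [-1.0, -0.6], [-0.6, 0.2], [-0.1, 0.3], [-0.6, 0.7], [-0.4, 0.3], [-0.4, -0.1], [-0.2, -0.6], [-0.2, 0.0], [-0.2, -0.4], [0.1, -0.1]]
rack foot centre [ 0.65804419  0.07700738 -0.04704586] 6.2598596338906285
[[-1.3, 0.2], [0.1, 1.8], [1.1, -0.4], [-1.1, -0.5], [-0.4, 1.2], [0.5, 1.8]]
[ 0.6427  0.0785 -0.0543  0.0118  0.0159  0.0039] 4.620096947469154
[[-1.0, -0.4], [-0.2, 0.9], [0.8, -0.5], [-0.8, 0.5], [-0.1, 0.3], [-0.1, -0.9], [-0.2, -0.2], [-0.1, 0.0], [0.0, 0.4], [-0.6, -1.1], [-0.4, 0.1], [0.4, 0.7], [-0.8, 0.6], [-0.3, -0.1], [0.2, 0.4], [-0.4, -0.3], [0.1, -0.2], [-0.3, -0.5]]
[0.0011 0.0011 0.0136 0.0015 0.0023 0.0009]
```

```bash
cat > plan.py <<'E'
import numpy as np,sys
from scipy.spatial.transform import Rotation as R
from workcell import manip
def yawR(a): # tool down, tool x = -bx, tool y = by
    return R.from_matrix([[-np.cos(a),-np.sin(a),0],[-np.sin(a),np.cos(a),0],[0,0,-1]])
def rows(start,wps,step=.048,rot=.145):
    p,r=start;out=[]
    for *q,a in wps:
        q=np.array(q);t=yawR(a);n=int(max(np.ceil(np.linalg.norm(q-p)/step),np.ceil((r.inv()*t).magnitude()/rot),1))
        w=(r.inv()*t).as_rotvec()/n;d=(q-p)/n
        for i in range(n):
            out.append([np.round(r.inv().apply(d),4).tolist(),np.round(w,3).tolist()]);r=r*R.from_rotvec(w)
        p=q
    return out
def cur():
    s=manip.observe();return s["eef_pos"],R.from_quat(s["ee_rot"])
def show(wps,**k):
    o=rows(cur(),wps,**k)
    for i in range(0,len(o),12):print(len(o[i:i+12]),str(o[i:i+12]).replace(" ",""))
E
python3 - <<'E'
from plan import *
show([(.40,.33,.36,-.1),(.44,0,.36,.2),(.465,-.30,.24,.528)],step=.045)
p=manip.camera_params("side")
for u in [(418,320),(262,203)]:
    d=p["R"].T@np.linalg.inv(p["camera_matrix"])@[*u,1];c=-p["R"].T@p["t"];print((c-d*(c[2]-.005)/d[2]).round(3))
E
```

```text
12 [[[-0.0328,-0.0193,-0.0144],[-0.0,-0.0,-0.019]],[[-0.0325,-0.0199,-0.0144],[-0.0,-0.0,-0.019]],[[-0.0321,-0.0205,-0.0144],[-0.0,-0.0,-0.019]],[[-0.0317,-0.0212,-0.0144],[-0.0,-0.0,-0.019]],[[-0.0312,-0.0218,-0.0144],[-0.0,-0.0,-0.019]],[[-0.0308,-0.0224,-0.0144],[-0.0,-0.0,-0.019]],[[-0.0304,-0.023,-0.0144],[-0.0,-0.0,-0.019]],[[-0.0299,-0.0235,-0.0144],[-0.0,-0.0,-0.019]],[[-0.0295,-0.0241,-0.0144],[-0.0,-0.0,-0.019]],[[-0.0091,-0.0405,0.0],[-0.0,-0.0,-0.038]],[[-0.0076,-0.0409,0.0],[-0.0,-0.0,-0.038]],[[-0.006,-0.0411,0.0],[-0.0,-0.0,-0.038]]]
12 [[[-0.0045,-0.0413,0.0],[-0.0,-0.0,-0.038]],[[-0.0029,-0.0414,0.0],[-0.0,-0.0,-0.038]],[[-0.0014,-0.0415,0.0],[-0.0,-0.0,-0.038]],[[0.0002,-0.0416,0.0],[-0.0,-0.0,-0.038]],[[0.0017,-0.0415,0.0],[-0.0,-0.0,-0.038]],[[0.0044,-0.0374,0.015],[0.0,0.0,-0.041]],[[0.0059,-0.0372,0.015],[0.0,0.0,-0.041]],[[0.0074,-0.0369,0.015],[0.0,0.0,-0.041]],[[0.0089,-0.0366,0.015],[0.0,0.0,-0.041]],[[0.0104,-0.0362,0.015],[0.0,0.0,-0.041]],[[0.0119,-0.0357,0.015],[0.0,0.0,-0.041]],[[0.0134,-0.0352,0.015],[0.0,0.0,-0.041]]]
1 [[[0.0148,-0.0346,0.015],[0.0,0.0,-0.041]]]
[ 0.652 -0.466  0.005]
[0.466 0.216 0.005]
```

>>> arm_command --motion '[[[0,0,-0.045],[0,0,0]],[[0,0,-0.045],[0,0,0]],[[-0.01,-0.005,-0.04],[0,0,-0.019]],[[-0.0325,-0.02,0],[0,0,-0.019]],[[-0.035,-0.023,0],[0,0,-0.019]],[[-0.035,-0.024,0],[0,0,-0.019]],[[-0.035,-0.025,0],[0,0,-0.019]],[[-0.034,-0.025,0],[0,0,-0.019]],[[-0.034,-0.026,0],[0,0,-0.019]],[[-0.033,-0.027,0],[0,0,-0.019]],[[-0.033,-0.024,0],[0,0,-0.019]],[[-0.009,-0.0405,0],[0,0,-0.038]]]' --fingers 1

```text
time_s: 1.35
eef_pos: [0.408, 0.2858, 0.3598]
ee_rot: [0.033, 0.999, -0.001, -0.001]
ft_force: [-0.4, -0.6, 1.0]
opening: 0.0855
grasp_force: 0.0
```

Run:
```python
from plan import *
print(manip.observe()["eef_pos"])
show([(.44,0,.36,.2),(.465,-.30,.24,.528)],step=.047)
```

```text
[0.40804534 0.28576228 0.35980532]
12 [[[-0.0072,-0.0404,0.0],[-0.0,-0.0,-0.038]],[[-0.0057,-0.0407,0.0],[-0.0,-0.0,-0.038]],[[-0.0042,-0.0409,0.0],[-0.0,-0.0,-0.038]],[[-0.0026,-0.041,-0.0],[-0.0,-0.0,-0.038]],[[-0.001,-0.0411,-0.0],[-0.0,-0.0,-0.038]],[[0.0005,-0.0411,-0.0],[-0.0,-0.0,-0.038]],[[0.0021,-0.041,-0.0],[-0.0,-0.0,-0.038]],[[0.005,-0.0427,0.0171],[0.0,-0.0,-0.047]],[[0.007,-0.0424,0.0171],[0.0,-0.0,-0.047]],[[0.009,-0.0421,0.0171],[0.0,-0.0,-0.047]],[[0.0109,-0.0416,0.0171],[0.0,-0.0,-0.047]],[[0.0129,-0.041,0.0171],[0.0,-0.0,-0.047]]]
2 [[[0.0148,-0.0404,0.0171],[0.0,-0.0,-0.047]],[[0.0167,-0.0396,0.0171],[0.0,-0.0,-0.047]]]
```

>>> arm_command --motion '[[[-0.007,-0.0404,0],[0,0,-0.038]],[[-0.0057,-0.0407,0],[0,0,-0.038]],[[-0.0042,-0.041,0],[0,0,-0.038]],[[-0.0026,-0.041,0],[0,0,-0.038]],[[-0.001,-0.041,0],[0,0,-0.038]],[[0.0005,-0.041,0],[0,0,-0.038]],[[0.002,-0.041,0],[0,0,-0.038]],[[0.005,-0.0427,0.017],[0,0,-0.047]],[[0.007,-0.0424,0.017],[0,0,-0.047]],[[0.009,-0.042,0.017],[0,0,-0.047]],[[0.011,-0.0416,0.017],[0,0,-0.047]],[[0.013,-0.041,0.017],[0,0,-0.047]]]'

```text
time_s: 2.55
eef_pos: [0.4555, -0.2145, 0.2755]
ee_rot: [-0.217, 0.976, 0.0, 0.0]
ft_force: [1.5, 1.4, 0.6]
opening: 0.0853
grasp_force: 0.0
```

>>> arm_command --motion '[[[0.015,-0.04,0.017],[0,0,-0.047]],[[0.0167,-0.0396,0.017],[0,0,-0.047]],[[0,0,0],[0,0,0]],[[0,0,0],[0,0,0]]]'

```text
time_s: 2.95
eef_pos: [0.4771, -0.276, 0.2403]
ee_rot: [-0.241, 0.97, -0.008, -0.011]
ft_force: [-0.4, 0.7, 0.2]
opening: 0.0853
grasp_force: 0.0
```

Run:
```python
from h import *
import json
s=manip.observe();p=manip.camera_params("wrist");im=manip.grab_frame("wrist")[...,::-1].copy()
cv2.imwrite("pics/w1.png",im)
json.dump({k:np.array(v).tolist() for k,v in p.items()},open("w1.json","w"))
print(s["eef_pos"],s["ee_rot"],s["time_s"])
cv2.imwrite("pics/w1v.png",crop(im,0,0,560,420,1) if 0 else cv2.resize(im,(800,600),interpolation=cv2.INTER_CUBIC))
```

```text
[ 0.47711009 -0.27604363  0.24031417] [-0.24143301  0.97032255 -0.00808012 -0.01090711] 2.95
```

View pics/w1v.png

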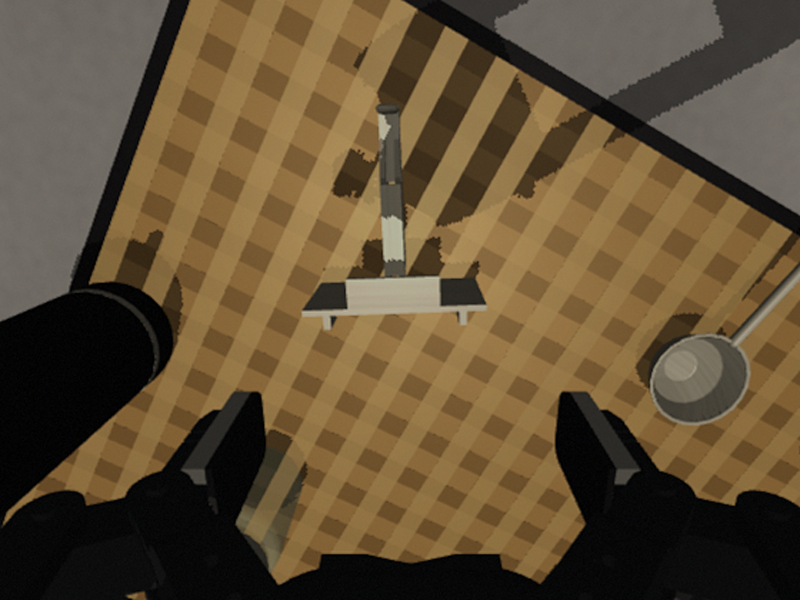

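The wrist view shows the plate's top rear edge running (303,314) to (487,306) and the flange at x 347–441. The channel points up toward the robot, and the flask is at the left.

```bash
cat > fit3.py <<'E'
from h import *
import json
from scipy.optimize import least_squares
def W(q,M): 
    c,s=np.cos(q[2]),np.sin(q[2]);M=np.asarray(M,float)/1000
    return M@np.array([[c,s,0],[-s,c,0],[0,0,1]])+[q[0],q[1],0]
P={k:np.array(v) for k,v in json.load(open("w1.json")).items()}
D=[((0,-60,70),(303,315)),((0,60,70),(487,307)),((-4,-60,0),(320,284)),((-4,60,0),(478,278)),((-23,-30,70),(347,280)),((-23,30,70),(440,277)),((-80,-7,40),(381,185)),((-80,7,40),(402,183))]
px=(np.array([d[1] for d in D])+.5)*.7-.5
r=lambda q:proj("",W(q,[d[0] for d in D])+[0,0,q[3]],P)-px
f=least_squares(lambda q:np.r_[r(q).ravel(),(q[3]-.0045)/.001],[.508,-.275,.528,.004]);q=f.x
print(q.round(4),r(q).round(1).tolist(),"grip",W(q,[(-45,0,20)]))
E
python3 fit3.py; python3 -c "
from plan import *
s=manip.observe();print(s['joint_pos'],s['eef_pos'])"
```

```text
[ 0.5084 -0.2712  0.5295  0.0041] [[-0.0, 1.0], [1.0, 1.9], [1.0, -1.3], [-1.5, -1.1], [-0.5, 0.3], [0.6, -0.1], [-0.4, -0.9], [-0.3, -0.1]] grip [[ 0.46961298 -0.29389061  0.02      ]]
[-5.98906432e-01 -2.48992225e-03  1.60835872e+00 -2.69976316e-02
  1.53603566e+00 -2.65713490e+00] [ 0.47748319 -0.27582426  0.2415644 ]
```

Run:
```python
from plan import *
show([(.4696,-.2939,.20,.508)],step=.03,rot=.02)
```

```text
2 [[[0.0072,-0.0059,0.021],[-0.006,-0.012,-0.01]],[[0.0075,-0.0059,0.0209],[-0.006,-0.012,-0.01]]]
```

>>> arm_command --motion '[[[0.0072,-0.006,0.021],[-0.006,-0.012,-0.01]],[[0.0075,-0.006,0.021],[-0.006,-0.012,-0.01]],[[0,0,0],[0,0,0]],[[0,0,0],[0,0,0]]]'

```text
time_s: 3.4
eef_pos: [0.4796, -0.2797, 0.2009]
ee_rot: [-0.238, 0.971, -0.007, -0.007]
ft_force: [1.1, 0.6, 0.8]
opening: 0.0851
grasp_force: 0.0
```

Run:
```python
from plan import *
s=manip.observe();print(s['joint_pos'],s['eef_pos'],s["ee_rot"],s["ft_force"],s["time_s"])
show([(.4696,-.2939,.20,.508)],step=.03,rot=.02)
```

```text
[-0.60698678  0.02546226  1.65435872 -0.02031218  1.45985974 -2.65703666] [ 0.47964431 -0.27971615  0.20090632] [-0.23841059  0.97111152 -0.0074039  -0.00692792] [1.11222567 0.62831856 0.8408451 ] 3.4
2 [[[0.0077,-0.004,0.0006],[-0.005,-0.009,-0.013]],[[0.0078,-0.0039,0.0005],[-0.005,-0.009,-0.013]]]
```

Run:
```python
from plan import *
show([(.4696,-.2939,.17,.42)],step=.015,rot=.03)
```

```text
3 [[[0.005,-0.0025,0.0104],[-0.004,-0.006,0.02]],[[0.005,-0.0027,0.0104],[-0.004,-0.006,0.02]],[[0.005,-0.0028,0.0103],[-0.004,-0.006,0.02]]]
```

>>> arm_command --motion '[[[0.005,-0.0026,0.0104],[-0.004,-0.006,0.02]],[[0.005,-0.0026,0.0104],[-0.004,-0.006,0.02]],[[0.005,-0.0027,0.0104],[-0.004,-0.006,0.02]],[[0,0,0],[0,0,0]],[[0,0,0],[0,0,0]]]'

```text
time_s: 3.9
eef_pos: [0.4689, -0.2946, 0.1681]
ee_rot: [-0.208, 0.978, 0.001, -0.0]
ft_force: [-0.3, 0.9, -0.4]
opening: 0.0854
grasp_force: 0.0
```

Run:
```python
from plan import *
s=manip.observe();print(s['joint_pos'],s['eef_pos'],s["ee_rot"],s["ft_force"],s["time_s"])
show([(.4696,-.2939,.16,.42)],step=.03,rot=.02)
```

```text
[-6.54422179e-01  4.55789577e-02  1.69443409e+00  1.39041520e-03
  1.40334738e+00 -2.64512270e+00] [ 0.46886665 -0.29455444  0.16809916] [-2.08299002e-01  9.78064556e-01  1.11725191e-03 -5.23804398e-05] [-0.34832133  0.88828857 -0.38194863] 3.9
1 [[[-0.0009,0.0003,0.0081],[0.002,0.0,-0.0]]]
```

>>> arm_command --motion '[[[-0.001,0.0003,0.04],[0.002,0,0]],[[0,0,0.04],[0,0,0]],[[0,0,0.035],[0,0,0]],[[0,0,0.02],[0,0,0]],[[0,0,0.015],[0,0,0]],[[0,0,0.01],[0,0,0]],[[0,0,0],[0,0,0]],[[0,0,0],[0,0,0]]]'

```text
time_s: 4.7
eef_pos: [0.4712, -0.2943, 0.0098]
ee_rot: [-0.209, 0.978, -0.001, 0.001]
ft_force: [0.1, 0.4, 0.8]
opening: 0.0856
grasp_force: 0.0
```

>>> arm_command --motion '[[[0,0,0],[0,0,0]],[[0,0,0],[0,0,0]],[[0,0,0],[0,0,0]],[[0,0,0],[0,0,0]],[[0,0,0],[0,0,0]],[[0,0,0],[0,0,0]],[[0,0,0],[0,0,0]],[[0,0,0],[0,0,0]]]' --fingers 0 --force 60

```text
time_s: 5.5
eef_pos: [0.4707, -0.294, 0.0092]
ee_rot: [-0.209, 0.978, -0.001, 0.001]
ft_force: [-0.1, 0.2, 5.7]
opening: 0.0132
grasp_force: 64.6
```

>>> arm_command --motion '[[[0,0,-0.005],[0,0,0]],[[0,0,-0.015],[0,0,0]],[[0,0,-0.03],[0,0,0]],[[0,0,-0.04],[0,0,0]],[[0,0,-0.04],[0,0,0]],[[0,0,-0.04],[0,0,0]],[[0,0,-0.03],[0,0,0]],[[0,0,0],[0,0,0]],[[0,0,0],[0,0,0]]]'

```text
time_s: 6.4
eef_pos: [0.4703, -0.2937, 0.2095]
ee_rot: [-0.209, 0.978, -0.001, 0.001]
ft_force: [0.0, 1.0, -3.9]
opening: 0.0131
grasp_force: 63.9
```

Run:
```python
from h import *
import json
from plan import *
s=manip.observe();p=manip.camera_params("wrist");im=manip.grab_frame("wrist")[...,::-1].copy()
cv2.imwrite("pics/w2.png",im)
print(s["eef_pos"],s["ee_rot"],s["time_s"],s["ft_force"],s["wrist_torque"],s["opening"],s["grasp_force"])
cv2.imwrite("pics/w2v.png",cv2.resize(im,(800,600),interpolation=cv2.INTER_CUBIC))
# camera in tool frame
T=R.from_quat(s["ee_rot"]).as_matrix();c=-p["R"].T@p["t"]
json.dump(dict(K=p["camera_matrix"].tolist(),Rct=(p["R"]@T).tolist(),tct=(p["R"]@s["eef_pos"]+p["t"]).tolist()),open("hand.json","w"))
print((T.T@(c-s["eef_pos"])).round(4))
```

```text
[ 0.47028931 -0.29370876  0.20950999] [-2.08773085e-01  9.77963146e-01 -9.38891285e-04  1.00149481e-03] 6.4 [ 0.02303783  1.00512175 -3.89766714] [-0.02920857  0.05172852  0.01096231] 0.013087759970510765 63.901498317718506
[ 0.0788  0.0006 -0.1425]
```

View pics/w2v.png

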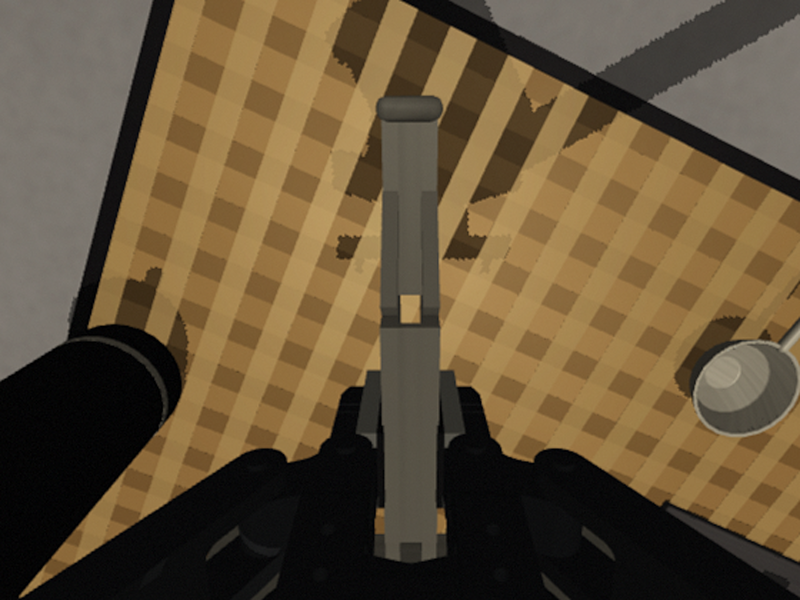

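The bracket is held square in the fingers. The channel is centred at column 409, with the channel's front top edge at about row 328. Next I'll work out the in-hand pose.

```bash
python3 - <<'E'
import json,numpy as np
h={k:np.array(v) for k,v in json.load(open("hand.json")).items()}
def ray(uv,z):
    u=(np.array(uv)+.5)*.7-.5;d=h["Rct"].T@np.linalg.inv(h["K"])@[*u,1];c=-h["Rct"].T@h["tct"];return c+d*(z-c[2])/d[2]
for uv,z in [((385,328),-.035),((440,328),-.035),((385,318),-.035),((440,328),-.037),((386,560),-.035),((437,560),-.035)]:print(uv,z,ray(uv,z).round(4))
print("corner w (y):",ray((440,328),-.035)-ray((385,328),-.035))
E
python3 - <<'E'
import sys;sys.path.insert(0,".")
from plan import *
a=-.054
b=np.array([np.cos(a),np.sin(a)])
rl=np.array([.6427,.0785])
g=rl-b*(.045+.05);print("standoff TCP",g)   # rear face 50 mm in front of rack
show([(.42,-.20,.30,.3),(.48,-.05,.30,.0),(g[0],g[1],.24,a)],step=.045)
E
```

```text
(385, 328) -0.035 [ 0.0358 -0.005  -0.035 ]
(440, 328) -0.035 [ 0.0358  0.0075 -0.035 ]
(385, 318) -0.035 [ 0.0382 -0.0049 -0.035 ]
(440, 328) -0.037 [ 0.0366  0.0074 -0.037 ]
(386, 560) -0.035 [-0.0313 -0.0057 -0.035 ]
(437, 560) -0.035 [-0.0313  0.008  -0.035 ]
corner w (y): [8.49300346e-07 1.25250191e-02 0.00000000e+00]
standoff TCP [0.54783848 0.08362751]
12 [[[0.0018,0.0263,-0.0231],[0.0,0.0,0.03]],[[0.0026,0.0263,-0.0231],[0.0,0.0,0.03]],[[0.0034,0.0262,-0.0231],[0.0,0.0,0.03]],[[0.0042,0.0261,-0.0231],[0.0,0.0,0.03]],[[-0.0254,0.0314,0.0],[0.0,0.0,0.075]],[[-0.023,0.0332,0.0],[0.0,0.0,0.075]],[[-0.0204,0.0348,0.0],[0.0,0.0,0.075]],[[-0.0178,0.0363,0.0],[0.0,0.0,0.075]],[[-0.017,0.0334,0.015],[0.0,-0.0,0.014]],[[-0.0165,0.0336,0.015],[0.0,-0.0,0.014]],[[-0.0161,0.0339,0.015],[0.0,-0.0,0.014]],[[-0.0156,0.0341,0.015],[0.0,-0.0,0.014]]]
```

Run:
```python
from plan import *
show([(.42,-.20,.33,.3),(.48,-.05,.40,.0),(.60,.081,.40,-.054)],step=.045)
```

```text
12 [[[0.0018,0.0263,-0.0306],[0.0,0.0,0.03]],[[0.0026,0.0263,-0.0306],[0.0,0.0,0.03]],[[0.0034,0.0262,-0.0306],[0.0,0.0,0.03]],[[0.0042,0.0261,-0.0306],[0.0,0.0,0.03]],[[-0.0254,0.0314,-0.0175],[0.0,0.0,0.075]],[[-0.023,0.0332,-0.0175],[0.0,0.0,0.075]],[[-0.0204,0.0348,-0.0175],[0.0,0.0,0.075]],[[-0.0178,0.0363,-0.0175],[0.0,0.0,0.075]],[[-0.03,0.0328,0.0],[0.0,-0.0,0.014]],[[-0.0296,0.0332,0.0],[0.0,-0.0,0.014]],[[-0.0291,0.0335,0.0],[0.0,-0.0,0.014]],[[-0.0286,0.0339,0.0],[0.0,-0.0,0.014]]]
```

>>> arm_command --motion '[[[0.0018,0.0263,-0.0306],[0,0,0.03]],[[0.0026,0.0263,-0.0306],[0,0,0.03]],[[0.0034,0.0262,-0.0306],[0,0,0.03]],[[0.0042,0.0261,-0.0306],[0,0,0.03]],[[-0.0254,0.0314,-0.0175],[0,0,0.075]],[[-0.023,0.0332,-0.0175],[0,0,0.075]],[[-0.0204,0.0348,-0.0175],[0,0,0.075]],[[-0.0178,0.0363,-0.0175],[0,0,0.075]],[[-0.03,0.0328,0],[0,0,0.014]],[[-0.0296,0.0332,0],[0,0,0.014]],[[-0.0291,0.0335,0],[0,0,0.014]],[[-0.0286,0.0339,0],[0,0,0.014]]]'

```text
time_s: 7.65
eef_pos: [0.6006, 0.0824, 0.3981]
ee_rot: [0.028, 1.0, -0.0, -0.002]
ft_force: [-0.3, -0.4, -2.3]
opening: 0.0132
grasp_force: 63.8
```

>>> arm_command --motion '[[[0,0,0],[0,0,0]],[[0,0,0],[0,0,0]],[[0,0,0],[0,0,0]],[[0,0,0],[0,0,0]]]'

```text
time_s: 8.05
eef_pos: [0.5997, 0.0798, 0.4012]
ee_rot: [0.028, 1.0, -0.0, 0.001]
ft_force: [0.5, 0.1, -2.0]
opening: 0.013
grasp_force: 63.7
```

Run:
```python
from h import *
import json
s=manip.observe();p=manip.camera_params("wrist");im=manip.grab_frame("wrist")[...,::-1].copy()
cv2.imwrite("pics/w3.png",im)
print(s["eef_pos"],s["ee_rot"],s["time_s"],s["ft_force"],s["joint_pos"])
json.dump({k:np.array(v).tolist() for k,v in p.items()},open("w3.json","w"))
im=np.clip(255*(im/255.)**.55,0,255).astype(np.uint8)
cv2.imwrite("pics/w3v.png",crop(im,187,150,200,150,4))
print(proj("",[[.6427,.0785,.249]],p))
```

```text
[0.59965791 0.07976908 0.40124138] [ 2.82787233e-02  9.99599803e-01 -3.45490064e-04  6.55103745e-04] 8.05 [ 0.47179103  0.14149551 -2.03477614] [ 4.79874396e-02  1.40424763e-01  1.17085207e+00 -8.15862389e-04
  1.82906199e+00 -1.46645275e+00]
[[286.58560447 233.95823599]]
```

View pics/w3v.png

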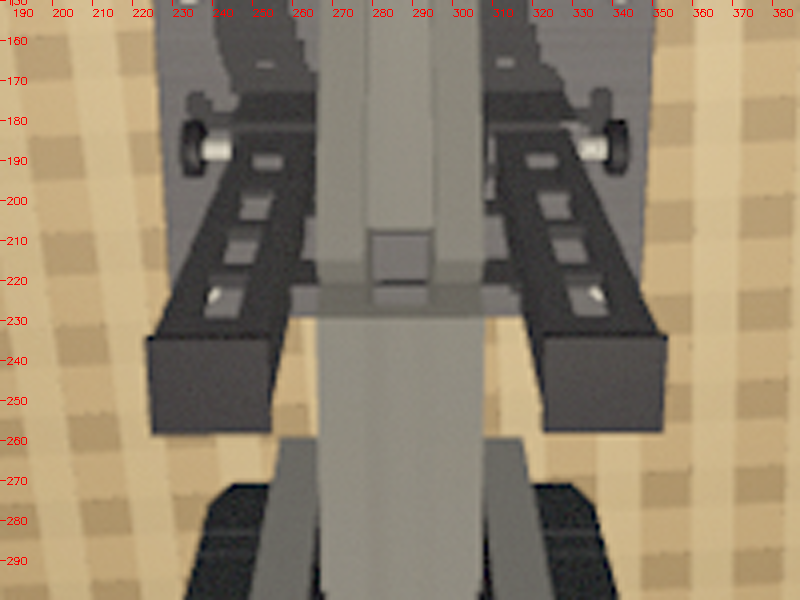

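This view shows both capped tops (front edges near row 234) and the open slots in the uprights. Next I'll take edge positions from pixel profiles.

Run:
```python
import cv2,numpy as np
g=cv2.cvtColor(cv2.imread("pics/w3.png"),cv2.COLOR_BGR2GRAY).astype(int)
np.set_printoptions(linewidth=250)
for r in(231,233,236,240,245,250,255):print(r,"L",list(g[r,220:268]))
for r in(233,236,240,245,250,255):print(r,"R",list(g[r,305:358]))
for c in(226,235,245,252,320,330,340,350):print(c,list(g[215:265,c]))
print("slots")
for r in(220,222,224,226,228):print(r,list(g[r,230:252]),list(g[r,325:345]))
```

```text
231 L [np.int64(143), np.int64(142), np.int64(144), np.int64(146), np.int64(135), np.int64(96), np.int64(41), np.int64(12), np.int64(16), np.int64(15), np.int64(15), np.int64(16), np.int64(18), np.int64(15), np.int64(16), np.int64(17), np.int64(15), np.int64(16), np.int64(17), np.int64(16), np.int64(16), np.int64(17), np.int64(17), np.int64(17), np.int64(16), np.int64(18), np.int64(16), np.int64(15), np.int64(17), np.int64(16), np.int64(17), np.int64(18), np.int64(19), np.int64(18), np.int64(14), np.int64(13), np.int64(14), np.int64(13), np.int64(24), np.int64(91), np.int64(115), np.int64(111), np.int64(130), np.int64(147), np.int64(153), np.int64(133), np.int64(99), np.int64(87)]
233 L [np.int64(141), np.int64(143), np.int64(138), np.int64(123), np.int64(97), np.int64(46), np.int64(9), np.int64(12), np.int64(11), np.int64(11), np.int64(12), np.int64(11), np.int64(13), np.int64(13), np.int64(12), np.int64(12), np.int64(11), np.int64(13), np.int64(13), np.int64(11), np.int64(10), np.int64(13), np.int64(14), np.int64(12), np.int64(13), np.int64(13), np.int64(13), np.int64(10), np.int64
[... 16318 characters left out ...]
t64(52), np.int64(26), np.int64(12), np.int64(14), np.int64(15), np.int64(17), np.int64(16), np.int64(17)]
228 [np.int64(14), np.int64(18), np.int64(17), np.int64(15), np.int64(16), np.int64(13), np.int64(15), np.int64(12), np.int64(43), np.int64(56), np.int64(54), np.int64(54), np.int64(55), np.int64(52), np.int64(54), np.int64(55), np.int64(35), np.int64(14), np.int64(16), np.int64(16), np.int64(13), np.int64(16)] [np.int64(18), np.int64(19), np.int64(15), np.int64(17), np.int64(15), np.int64(24), np.int64(43), np.int64(50), np.int64(51), np.int64(52), np.int64(52), np.int64(52), np.int64(52), np.int64(40), np.int64(21), np.int64(14), np.int64(17), np.int64(17), np.int64(16), np.int64(16)]
```

```bash
cat > fit4.py <<'E'
from h import *
import json
from scipy.optimize import least_squares
from fit3 import W
P={k:np.array(v) for k,v in json.load(open("w3.json")).items()}
# model point, (u,v)
D=[((-1,-45,233),(238.05,234.6)),((-1,45,233),(338.0,234.1)),((23,-45,233),(239.25,258.2)),((23,45,233),(337.6,258)),
((0,-45,209),(242.4,None)),((0,45,209),(333.8,None)),((0,-45,217),(None,228.7)),((0,45,217),(None,228.3)),((0,-45,188),(None,217.6)),((0,45,188),(None,217.6))]
def r(q):
    uv=proj("",W(q,[d[0] for d in D])+[0,0,q[3]+.004],P);o=[]
    for m,(a,(u,v)) in zip(uv,D):
        if u:o.append(m[0]-u)
        if v:o.append(m[1]-v)
    return np.array(o)
f=least_squares(r,[.643,.078,-.054,.012]);print(f.x.round(4),r(f.x).round(1),np.sqrt(np.diag(np.linalg.inv(f.jac.T@f.jac))).round(4))
E
python3 fit4.py
```

```text
[ 0.5084 -0.2712  0.5295  0.0041] [[-0.0, 1.0], [1.0, 1.9], [1.0, -1.3], [-1.5, -1.1], [-0.5, 0.3], [0.6, -0.1], [-0.4, -0.9], [-0.3, -0.1]] grip [[ 0.46961298 -0.29389061  0.02      ]]
[ 0.6448  0.0798 -0.0524  0.0098] [ 0.3 -0.4  0.  -0.2  0.3  0.  -0.6 -0.1 -0.8  0.8 -0.   0.   0.6  0.2] [0.0011 0.0004 0.0078 0.0024]
```

```bash
cat > rk.py <<'E'
from plan import *
a=-.053;b=np.array([np.cos(a),np.sin(a)]);n=np.array([-b[1],b[0]]);rl=np.array([.6440,.0795])
def pose(gap,z,dy=0): # gap of rear face to front plane (m), heel height above nominal home .145
    g=rl-b*(.0445+gap)+n*dy;return (g[0],g[1],.145+.005+z,a)
def rel():
    s=manip.observe();d=s["eef_pos"][:2]-rl;Rt=R.from_quat(s["ee_rot"]).as_matrix()
    print("t",round(s["time_s"],2),"gap %.1f dy %.1f z %.1f"%(-(d@b)*1e3-44.5,d@n*1e3,(s["eef_pos"][2]-.15)*1e3),"yaw %.3f tiltx %.3f tilty %.3f"%(np.arctan2(-Rt[1,0],-Rt[0,0]),Rt[0,2],Rt[1,2]),"F(along,lat,z)",np.round([s["ft_force"][:2]@b,s["ft_force"][:2]@n,s["ft_force"][2]],1),"T",s["wrist_torque"].round(2),"grip",round(s["grasp_force"],1))
E
python3 - <<'E'
from rk import *
rel()
show([pose(.05,.25),pose(.05,.10),pose(.025,.0185)],step=.045)
E
```

```text
t 8.1 gap -0.3 dy -2.1 z 251.6 yaw -0.057 tiltx 0.002 tilty -0.001 F(along,lat,z) [-0.8  0.1 -3. ] T [ 0.02 -0.01  0.04] grip 63.7
8 [[[0.0251,0.0009,0.0008],[-0.0,0.001,-0.002]],[[0.0251,0.001,0.0008],[-0.0,0.001,-0.002]],[[-0.0,-0.0,0.0375],[0.0,-0.0,0.0]],[[-0.0,-0.0,0.0375],[0.0,-0.0,0.0]],[[-0.0,-0.0,0.0375],[0.0,-0.0,0.0]],[[-0.0,-0.0,0.0375],[0.0,-0.0,0.0]],[[-0.0125,-0.0,0.0408],[0.0,0.0,0.0]],[[-0.0125,-0.0,0.0408],[0.0,0.0,0.0]]]
```

>>> arm_command --motion '[[[0.025,0.001,0.001],[0,0.001,-0.002]],[[0.025,0.001,0.0006],[0,0.001,-0.002]],[[0,0,0.0375],[0,0,0]],[[0,0,0.0375],[0,0,0]],[[0,0,0.0375],[0,0,0]],[[0,0,0.0375],[0,0,0]],[[-0.0125,0,0.04],[0,0,0]],[[-0.0125,0,0.03],[0,0,0]],[[0,0,0.0115],[0,0,0]],[[0,0,0],[0,0,0]],[[0,0,0],[0,0,0]]]'

```text
time_s: 9.2
eef_pos: [0.5756, 0.0838, 0.1699]
ee_rot: [0.026, 1.0, -0.0, 0.001]
ft_force: [0.9, -0.4, -1.7]
opening: 0.0133
grasp_force: 63.5
```

Run:
```python
from rk import *
rel()
show([pose(.012,.0185)],step=.01)
```

```text
t 9.2 gap 24.1 dy 0.7 z 19.9 yaw -0.052 tiltx 0.001 tilty -0.000 F(along,lat,z) [ 0.9 -0.3 -1.7] T [-0.02  0.    0.03] grip 63.5
2 [[[-0.006,-0.0004,0.0007],[-0.0,0.001,0.001]],[[-0.006,-0.0004,0.0007],[-0.0,0.001,0.001]]]
```

>>> arm_command --motion '[[[-0.004,-0.0007,0.0012],[0,0,0]],[[-0.004,0,0],[0,0,0]],[[-0.003,0,0],[0,0,0]],[[-0.002,0,0],[0,0,0]],[[-0.001,0,0],[0,0,0]],[[0,0,0],[0,0,0]]]'

```text
time_s: 9.8
eef_pos: [0.589, 0.0827, 0.1666]
ee_rot: [0.026, 1.0, -0.0, -0.001]
ft_force: [0.6, 0.0, -1.6]
opening: 0.0131
grasp_force: 63.8
```

>>> arm_command --motion '[[[-0.001,0,0],[0,0,0]],[[-0.001,0,0],[0,0,0]],[[-0.001,0,0],[0,0,0]],[[0,0,0],[0,0,0]]]'

```text
time_s: 10.2
eef_pos: [0.5894, 0.0827, 0.1662]
ee_rot: [0.026, 1.0, -0.0, -0.003]
ft_force: [-15.8, 0.3, 5.3]
opening: 0.013
grasp_force: 64.8
```

```bash
python3 -c "
from rk import *
rel()"
```

```text
t 10.2 gap 10.2 dy 0.3 z 16.2 yaw -0.051 tiltx -0.007 tilty -0.000 F(along,lat,z) [-15.8  -0.5   5.3] T [ 0.02  2.01 -0.17] grip 64.8
```

>>> arm_command --motion '[[[0.003,0,0],[0,0,0]],[[0,0,-0.002],[0,0,0]],[[0,0,0],[0,0,0]],[[0,0,0],[0,0,0]],[[0,0,0],[0,0,0]]]'

```text
time_s: 10.7
eef_pos: [0.5893, 0.0826, 0.1688]
ee_rot: [0.026, 1.0, -0.0, -0.0]
ft_force: [-0.6, -0.3, -2.1]
opening: 0.0135
grasp_force: 63.7
```

```bash
python3 -c "
from rk import *
rel()"
```

```text
t 10.7 gap 10.3 dy 0.2 z 18.8 yaw -0.051 tiltx -0.000 tilty -0.000 F(along,lat,z) [-0.6 -0.4 -2.1] T [0.03 0.07 0.05] grip 63.7
```

>>> arm_command --motion '[[[-0.001,0,0],[0,0,0]],[[-0.001,0,0],[0,0,0]],[[-0.001,0,0],[0,0,0]],[[0,0,0],[0,0,0]]]'

```text
time_s: 11.1
eef_pos: [0.5922, 0.0824, 0.1687]
ee_rot: [0.026, 1.0, -0.0, -0.0]
ft_force: [0.3, -1.0, -2.5]
opening: 0.0134
grasp_force: 63.7
```

```bash
python3 -c "
from rk import *
rel()"
```

```text
t 11.1 gap 7.4 dy 0.2 z 18.7 yaw -0.051 tiltx -0.001 tilty -0.000 F(along,lat,z) [ 0.4 -1.  -2.5] T [ 0.03  0.08 -0.06] grip 63.7
```

>>> arm_command --motion '[[[-0.0015,0,0],[0,0,0]],[[-0.0015,0,0],[0,0,0]],[[-0.0015,0,0],[0,0,0]],[[0,0,0],[0,0,0]]]'

```text
time_s: 11.5
eef_pos: [0.5968, 0.0822, 0.1687]
ee_rot: [0.026, 1.0, -0.0, -0.0]
ft_force: [-0.4, -0.5, -2.8]
opening: 0.0131
grasp_force: 63.7
```

>>> arm_command --motion '[[[-0.001,0,0],[0,0,0]],[[-0.001,0,0],[0,0,0]],[[0,0,0],[0,0,0]]]'

```text
time_s: 11.8
eef_pos: [0.5987, 0.0821, 0.1687]
ee_rot: [0.026, 1.0, -0.0, -0.0]
ft_force: [-0.2, 0.4, -3.2]
opening: 0.013
grasp_force: 63.7
```

```bash
python3 -c "
from rk import *
rel()"
```

```text
t 11.8 gap 0.9 dy 0.2 z 18.7 yaw -0.051 tiltx -0.001 tilty -0.000 F(along,lat,z) [-0.3  0.4 -3.2] T [-0.03  0.02  0.07] grip 63.7
```

>>> arm_command --motion '[[[-0.0005,0,0],[0,0,0]],[[-0.0005,0,0],[0,0,0]],[[0,0,0],[0,0,0]]]'

```text
time_s: 12.1
eef_pos: [0.5996, 0.0821, 0.1687]
ee_rot: [0.026, 1.0, -0.0, -0.0]
ft_force: [-0.3, 0.2, -3.0]
opening: 0.0131
grasp_force: 63.7
```

>>> arm_command --motion '[[[-0.0005,0,0],[0,0,0]],[[0,0,0],[0,0,0]]]'

```text
time_s: 12.3
eef_pos: [0.5999, 0.0821, 0.1686]
ee_rot: [0.026, 1.0, -0.0, -0.001]
ft_force: [0.0, 0.1, -2.9]
opening: 0.0131
grasp_force: 63.8
```

```bash
python3 -c "
from rk import *
rel()"
```

```text
t 12.3 gap -0.3 dy 0.3 z 18.6 yaw -0.051 tiltx -0.001 tilty -0.000 F(along,lat,z) [ 0.   0.1 -2.9] T [0.01 0.16 0.03] grip 63.8
```

>>> arm_command --motion '[[[-0.0005,0,0],[0,0,0]],[[0,0,0],[0,0,0]]]'

```text
time_s: 12.5
eef_pos: [0.6001, 0.0822, 0.1685]
ee_rot: [0.026, 1.0, -0.0, -0.001]
ft_force: [-5.0, 0.5, -1.1]
opening: 0.0131
grasp_force: 63.9
```

```bash
python3 -c "
from rk import *
rel()"
```

```text
t 12.5 gap -0.5 dy 0.3 z 18.5 yaw -0.051 tiltx -0.002 tilty -0.000 F(along,lat,z) [-5.   0.2 -1.1] T [ 0.06  0.49 -0.22] grip 63.9
```

>>> arm_command --motion '[[[0.0009,0,0],[0,0,0]],[[0,0,0.001],[0,0,0]],[[0,0,0.001],[0,0,0]],[[0,0,0],[0,0,0]]]'

```text
time_s: 12.9
eef_pos: [0.5997, 0.0821, 0.1668]
ee_rot: [0.026, 1.0, -0.0, -0.0]
ft_force: [-1.8, 0.2, -0.6]
opening: 0.0134
grasp_force: 64.0
```

>>> arm_command --motion '[[[0,0,0.001],[0,0,0]],[[0,0,0.001],[0,0,0]],[[0,0,0],[0,0,0]]]'

```text
time_s: 13.2
eef_pos: [0.5995, 0.0821, 0.1645]
ee_rot: [0.026, 1.0, -0.0, -0.001]
ft_force: [-1.4, -0.2, -0.7]
opening: 0.0133
grasp_force: 64.0
```

```bash
python3 -c "
from rk import *
rel()"
```

```text
t 13.2 gap 0.0 dy 0.2 z 14.5 yaw -0.051 tiltx -0.001 tilty -0.000 F(along,lat,z) [-1.4 -0.2 -0.7] T [-0.05  0.27 -0.07] grip 64.0
```

>>> arm_command --motion '[[[0,0,0.001],[0,0,0]],[[0,0,0.001],[0,0,0]],[[0,0,0],[0,0,0]]]'

```text
time_s: 13.5
eef_pos: [0.5995, 0.0821, 0.1625]
ee_rot: [0.026, 1.0, -0.0, -0.001]
ft_force: [-1.8, -0.0, -0.4]
opening: 0.0134
grasp_force: 64.0
```

>>> arm_command --motion '[[[0,0,0.001],[0,0,0]],[[0,0,0.001],[0,0,0]],[[0,0,0],[0,0,0]]]'

```text
time_s: 13.8
eef_pos: [0.6, 0.0821, 0.1614]
ee_rot: [0.026, 1.0, -0.0, 0.0]
ft_force: [-3.0, -1.0, 4.3]
opening: 0.013
grasp_force: 64.7
```

```bash
python3 -c "
from rk import *
rel()"
```

```text
t 13.8 gap -0.5 dy 0.3 z 11.4 yaw -0.052 tiltx 0.000 tilty -0.000 F(along,lat,z) [-3.  -1.1  4.3] T [ 0.01  0.45 -0.07] grip 64.7
```

>>> arm_command --motion '[[[0,0,0.0007],[0,0,0]],[[0,0,0.0007],[0,0,0]],[[0,0,0],[0,0,0]]]'

```text
time_s: 14.1
eef_pos: [0.6002, 0.0822, 0.161]
ee_rot: [0.026, 1.0, -0.0, 0.0]
ft_force: [-7.7, 0.0, 10.5]
opening: 0.0131
grasp_force: 65.7
```

```bash
python3 -c "
from rk import *
rel()"
```

```text
t 14.1 gap -0.6 dy 0.4 z 11.0 yaw -0.052 tiltx 0.001 tilty -0.000 F(along,lat,z) [-7.6 -0.4 10.5] T [ 0.04  0.8  -0.26] grip 65.7
```

>>> arm_command --motion '[[[0,0,0.0005],[0,0,0]],[[0,0,0.0005],[0,0,0]],[[0,0,0],[0,0,0]]]'

```text
time_s: 14.4
eef_pos: [0.5991, 0.0821, 0.1573]
ee_rot: [0.026, 1.0, -0.0, -0.001]
ft_force: [-3.6, 0.3, -1.8]
opening: 0.0133
grasp_force: 63.8
```

```bash
python3 -c "
from rk import *
rel()"
```

```text
t 14.4 gap 0.5 dy 0.2 z 7.3 yaw -0.051 tiltx -0.002 tilty -0.000 F(along,lat,z) [-3.6  0.1 -1.8] T [ 0.04  0.43 -0.  ] grip 63.8
```

>>> arm_command --motion '[[[0,0,0.001],[0,0,0]],[[0,0,0.001],[0,0,0]],[[0,0,0],[0,0,0]]]'

```text
time_s: 14.7
eef_pos: [0.5993, 0.082, 0.1556]
ee_rot: [0.026, 1.0, -0.0, -0.001]
ft_force: [-2.3, 0.4, -3.6]
opening: 0.0129
grasp_force: 63.6
```

>>> arm_command --motion '[[[0,0,0.001],[0,0,0]],[[0,0,0.001],[0,0,0]],[[0,0,0],[0,0,0]]]'

```text
time_s: 15.0
eef_pos: [0.5996, 0.0821, 0.1541]
ee_rot: [0.026, 1.0, -0.0, -0.001]
ft_force: [-2.9, -0.3, -3.2]
opening: 0.013
grasp_force: 63.7
```

```bash
python3 -c "
from rk import *
rel()"
```

```text
t 15.0 gap 0.0 dy 0.2 z 4.1 yaw -0.051 tiltx -0.001 tilty -0.000 F(along,lat,z) [-2.9 -0.4 -3.2] T [ 0.01  0.41 -0.04] grip 63.7
```

>>> arm_command --motion '[[[0,0,0.001],[0,0,0]],[[0,0,0.001],[0,0,0]],[[0,0,0],[0,0,0]]]'

```text
time_s: 15.3
eef_pos: [0.6, 0.082, 0.1523]
ee_rot: [0.026, 1.0, -0.0, -0.0]
ft_force: [-0.9, -0.1, -2.9]
opening: 0.0135
grasp_force: 63.7
```

>>> arm_command --motion '[[[0,0,0.001],[0,0,0]],[[0,0,0],[0,0,0]]]'

```text
time_s: 15.5
eef_pos: [0.6001, 0.0821, 0.152]
ee_rot: [0.026, 1.0, -0.0, 0.0]
ft_force: [-1.7, -0.6, 1.7]
opening: 0.0132
grasp_force: 64.2
```

```bash
python3 -c "
from rk import *
rel()"
```

```text
t 15.5 gap -0.5 dy 0.2 z 2.0 yaw -0.051 tiltx 0.000 tilty -0.000 F(along,lat,z) [-1.7 -0.7  1.7] T [-0.05  0.19 -0.12] grip 64.2
```

>>> arm_command --motion '[[[0,0,0.0006],[0,0,0]],[[0,0,0.0006],[0,0,0]],[[0,0,0],[0,0,0]]]'

```text
time_s: 15.8
eef_pos: [0.6001, 0.0821, 0.1518]
ee_rot: [0.026, 1.0, -0.0, 0.0]
ft_force: [-6.8, -0.7, 8.3]
opening: 0.0133
grasp_force: 65.4
```

```bash
python3 -c "
from rk import *
rel()"
```

```text
t 15.8 gap -0.5 dy 0.3 z 1.8 yaw -0.051 tiltx 0.001 tilty -0.000 F(along,lat,z) [-6.8 -1.1  8.3] T [-0.09  0.7  -0.16] grip 65.4
```

>>> arm_command --motion '[[[0,0,0.0005],[0,0,0]],[[0,0,0.0005],[0,0,0]],[[0,0,0],[0,0,0]]]'

```text
time_s: 16.1
eef_pos: [0.6002, 0.0822, 0.1517]
ee_rot: [0.026, 1.0, -0.0, 0.001]
ft_force: [-10.4, -0.1, 15.2]
opening: 0.0135
grasp_force: 66.3
```

Run:
```python
from rk import *
from h import *
rel()
a=manip.grab_frame("scene")[...,::-1].copy();b=manip.grab_frame("side")[...,::-1].copy()
br=lambda i:np.clip(255*(i/255.)**.5,0,255).astype(np.uint8)
cv2.imwrite("pics/chk.png",np.hstack([crop(br(a),235,200,50,75,8),crop(br(b),305,140,50,75,8)]))
```

```text
t 16.1 gap -0.6 dy 0.3 z 1.7 yaw -0.052 tiltx 0.001 tilty -0.000 F(along,lat,z) [-10.3  -0.7  15.2] T [-0.13  1.15 -0.28] grip 66.3
```

View pics/chk.png

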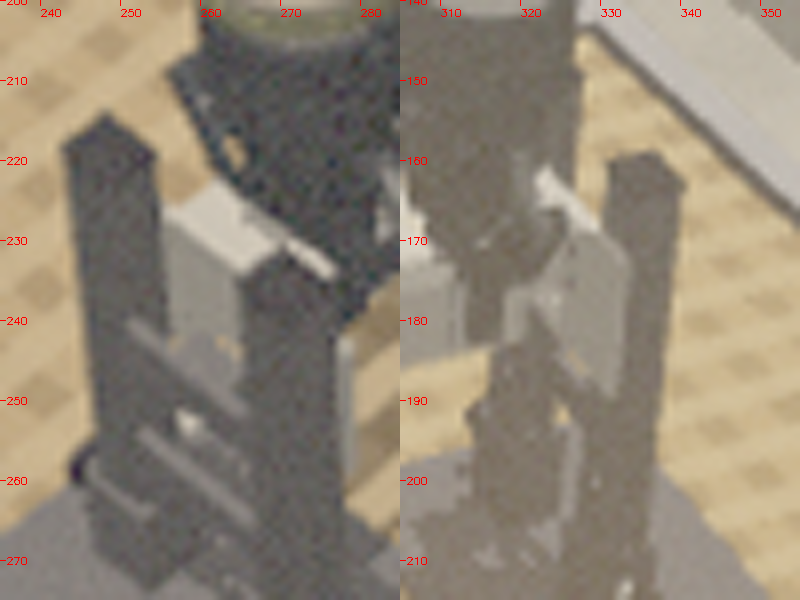

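The mug arm hangs between the uprights, with its plate against the front faces and the flange at about (262,230) in the scene view. I'll press slightly more with the x load relieved, then do a gentle pull-up test of the latch.

>>> arm_command --motion '[[[0.0006,0,0.0004],[0,0,0]],[[0,0,0.0004],[0,0,0]],[[0,0,0],[0,0,0]]]'

```text
time_s: 16.5
eef_pos: [0.6002, 0.0822, 0.1516]
ee_rot: [0.026, 1.0, -0.0, 0.001]
ft_force: [-9.2, -1.1, 16.9]
opening: 0.0132
grasp_force: 66.7
```

```bash
python3 -c "
from rk import *
rel()"
```

```text
t 16.5 gap -0.6 dy 0.4 z 1.6 yaw -0.051 tiltx 0.003 tilty -0.000 F(along,lat,z) [-9.2 -1.6 16.9] T [-0.18  1.02 -0.22] grip 66.7
```

>>> arm_command --motion '[[[0,0,-0.001],[0,0,0]],[[0,0,-0.001],[0,0,0]],[[0,0,-0.001],[0,0,0]],[[0,0,-0.001],[0,0,0]],[[0,0,-0.0005],[0,0,0]],[[0,0,0],[0,0,0]]]'

```text
time_s: 17.1
eef_pos: [0.5987, 0.0821, 0.1522]
ee_rot: [0.026, 1.0, -0.0, -0.001]
ft_force: [0.2, -0.1, -1.8]
opening: 0.0133
grasp_force: 63.8
```

```bash
python3 -c "
from rk import *
rel()"
```

```text
t 17.1 gap 0.9 dy 0.2 z 2.2 yaw -0.051 tiltx -0.002 tilty -0.000 F(along,lat,z) [ 0.2 -0.1 -1.8] T [ 0.01 -0.02  0.  ] grip 63.8
```

>>> arm_command --motion '[[[0,0,-0.0007],[0,0,0]],[[0,0,-0.0007],[0,0,0]],[[0,0,-0.0006],[0,0,0]],[[0,0,0],[0,0,0]]]'

```text
time_s: 17.5
eef_pos: [0.5986, 0.0821, 0.1539]
ee_rot: [0.026, 1.0, -0.0, -0.001]
ft_force: [0.7, -0.5, -7.4]
opening: 0.0129
grasp_force: 63.0
```

```bash
python3 -c "
from rk import *
rel()"
```

```text
t 17.5 gap 1.0 dy 0.2 z 3.9 yaw -0.051 tiltx -0.002 tilty -0.000 F(along,lat,z) [ 0.7 -0.5 -7.4] T [ 0.09  0.04 -0.02] grip 63.0
```

>>> arm_command --motion '[[[0,0,-0.0007],[0,0,0]],[[0,0,0],[0,0,0]]]'

```text
time_s: 17.7
eef_pos: [0.5984, 0.0821, 0.1542]
ee_rot: [0.026, 1.0, -0.0, -0.001]
ft_force: [3.6, 0.2, -14.3]
opening: 0.0134
grasp_force: 61.9
```

```bash
python3 -c "
from rk import *
rel()"
```

```text
t 17.7 gap 1.1 dy 0.2 z 4.2 yaw -0.051 tiltx -0.003 tilty -0.000 F(along,lat,z) [  3.6   0.4 -14.3] T [ 0.11 -0.16  0.02] grip 61.9
```

The latch holds against an 11 N upward pull, so I'll settle the arm home again, press lightly and release.

>>> arm_command --motion '[[[0,0,0.001],[0,0,0]],[[-0.0005,0,0.001],[0,0,0]],[[-0.0005,0,0.001],[0,0,0]],[[0,0,0.0008],[0,0,0]],[[0,0,0],[0,0,0]]]'

```text
time_s: 18.2
eef_pos: [0.6002, 0.0822, 0.1525]
ee_rot: [0.026, 1.0, -0.0, -0.0]
ft_force: [-4.8, 0.0, -0.6]
opening: 0.013
grasp_force: 64.1
```

```bash
python3 -c "
from rk import *
rel()"
```

```text
t 18.2 gap -0.6 dy 0.3 z 2.5 yaw -0.051 tiltx -0.000 tilty -0.000 F(along,lat,z) [-4.8 -0.2 -0.6] T [-0.07  0.63 -0.35] grip 64.1
```

>>> arm_command --motion '[[[0.0004,0,0.0007],[0,0,0]],[[0,0,0.0007],[0,0,0]],[[0,0,0.0005],[0,0,0]],[[0,0,0],[0,0,0]]]'

```text
time_s: 18.6
eef_pos: [0.6002, 0.0821, 0.1518]
ee_rot: [0.026, 1.0, -0.0, 0.001]
ft_force: [-9.0, -0.6, 9.3]
opening: 0.0128
grasp_force: 65.4
```

```bash
python3 -c "
from rk import *
rel()"
```

```text
t 18.6 gap -0.6 dy 0.3 z 1.8 yaw -0.051 tiltx 0.001 tilty -0.000 F(along,lat,z) [-8.9 -1.   9.3] T [-0.06  1.06 -0.24] grip 65.4
```

>>> arm_command --motion '[[[0.0008,0,-0.0012],[0,0,0]],[[0,0,0],[0,0,0]]]'

```text
time_s: 18.8
eef_pos: [0.5997, 0.0821, 0.1519]
ee_rot: [0.026, 1.0, -0.0, 0.001]
ft_force: [-1.8, 0.6, 2.2]
opening: 0.0129
grasp_force: 64.5
```

>>> arm_command --motion '[[[0,0,0],[0,0,0]],[[0,0,0],[0,0,0]],[[0,0,0],[0,0,0]],[[0,0,0],[0,0,0]],[[0,0,0],[0,0,0]]]' --fingers 0.5

```text
time_s: 19.3
eef_pos: [0.5989, 0.0821, 0.1509]
ee_rot: [0.026, 1.0, -0.0, -0.0]
ft_force: [0.1, 0.1, -0.6]
opening: 0.0425
grasp_force: 0.0
```

>>> arm_command --motion '[[[0.002,0,-0.005],[0,0,0]],[[0.003,0,-0.015],[0,0,0]],[[0.003,0,-0.025],[0,0,0]],[[0.003,0,-0.03],[0,0,0]],[[0.01,0,-0.04],[0,0,0]],[[0.01,0,-0.04],[0,0,0]],[[0.01,0,-0.04],[0,0,0]],[[0,0,0],[0,0,0]],[[0,0,0],[0,0,0]],[[0,0,0],[0,0,0]]]'

```text
time_s: 20.3
eef_pos: [0.5577, 0.0843, 0.3456]
ee_rot: [0.026, 1.0, -0.0, -0.001]
ft_force: [-0.2, 0.2, -0.5]
opening: 0.0422
grasp_force: 0.0
```

Run:
```python
from rk import *
from h import *
rel()
a=manip.grab_frame("scene")[...,::-1].copy();b=manip.grab_frame("side")[...,::-1].copy();w=manip.grab_frame("wrist")[...,::-1].copy()
br=lambda i:np.clip(255*(i/255.)**.5,0,255).astype(np.uint8)
cv2.imwrite("pics/fin.png",np.hstack([crop(br(b),295,140,60,85,7),cv2.resize(br(w)[100:420,90:480],None,fx=.95,fy=595/320)[:595,:380]]))
```

```text
t 20.3 gap 41.9 dy 0.2 z 195.6 yaw -0.051 tiltx -0.002 tilty -0.001 F(along,lat,z) [-0.2  0.2 -0.5] T [0.01 0.07 0.  ] grip 0.0
```

View pics/fin.png

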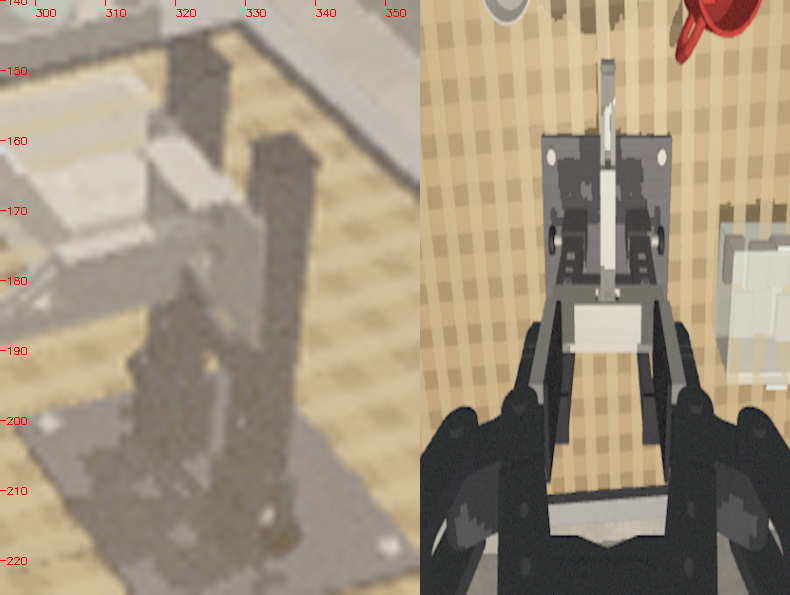

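The final views show the mug arm hanging level and central on the rack, with the gripper clear and nothing else moved.

```bash
python3 -c "
from workcell import manip
print(manip.hand_in())"
```

```text
the job is handed in; nothing more can be done
None
```

The mug arm is hooked into the top two slot rows and pressed down to a solid stop at about 20 N. The catch held against an 11 N upward pull, nothing else appeared disturbed, and I handed the job in at about 20 s; the hand-in gave no verdict.

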